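# Power up and start the headset session

### The job

Start the headset session. First push the white-balled lever on top of the grey power box all the way over to its other side, then gently press the green button on the control box more than half way down with the fingertips, keep it down for about half a second, without driving it hard against its stop, let it spring back up and draw the fingers back at least 10 cm from it. Lift nothing, touch none of the other buttons, do not shift the power box, and leave the controller, tape roll and mug alone.

Things in the scene. Friction and masses are not known exactly. Their poses are not given: they have to be found in the camera images.
- console: black and grey control box, 100 x 260 x 45 mm high, fixed to the bench; origin at the centre of its underside. The four buttons stand in a row along its y axis, 60 mm apart, in an order that varies
- power_box: grey power supply box, 130 (x) x 100 (y) x 60 mm high, about 2.5 kg, standing loose on the bench; origin at the centre of its underside. The lever on its top swings in the box's x-z plane
- main_lever (a joint): angle of the lever in rad: 0 = leaning fully to the box's -x side (off), 1.0 = leaning fully to its +x side (on, end stop). Starts between 0 and 0.25. It stays where it is left; about 1 N at the ball moves it
- main_lever_tip (a point): centre of the lever's white ball, 26 mm across, at the end of a 10 mm rod; the ball centre is 60 mm from the hinge, which lies across the box (along its y) 82 mm above the bench over the box's centre. The rod is 29 deg from upright at either end of its swing, upright at 0.5 rad. The lever's black foot is 70 x 50 mm on top of the box
- green_top (a point): centre of the top face of the round green push button, 32 mm across, standing 67 mm above the bench (10 mm proud of its black collar, 48 mm across)
- green (a joint): how far the green button is pressed, in m: 0 = up, 0.010 = hard against its stop; it switches at 0.005. A spring pushes it back up; it starts to give at about 2.4 N, is at 0.005 at 5.2 N, at 0.007 at 6.3 N and meets its stop at 8 N
- red_top (a point): centre of the top face of the round red push button, 32 mm across, standing 67 mm above the bench (10 mm proud of its black collar, 48 mm across)
- red (a joint): how far the red button is pressed, in m: 0 = up, 0.010 = hard against its stop; it switches at 0.005. A spring pushes it back up; it starts to give at about 2.4 N, is at 0.005 at 5.2 N, at 0.007 at 6.3 N and meets its stop at 8 N
- yellow_top (a point): centre of the top face of the round yellow push button, 32 mm across, standing 67 mm above the bench (10 mm proud of its black collar, 48 mm across)
- yellow (a joint): how far the yellow button is pressed, in m: 0 = up, 0.010 = hard against its stop; it switches at 0.005. A spring pushes it back up; it starts to give at about 2.4 N, is at 0.005 at 5.2 N, at 0.007 at 6.3 N and meets its stop at 8 N
- blue_top (a point): centre of the top face of the round blue push button, 32 mm across, standing 67 mm above the bench (10 mm proud of its black collar, 48 mm across)
- blue (a joint): how far the blue button is pressed, in m: 0 = up, 0.010 = hard against its stop; it switches at 0.005. A spring pushes it back up; it starts to give at about 2.4 N, is at 0.005 at 5.2 N, at 0.007 at 6.3 N and meets its stop at 8 N
- controller: black hand controller: a round handle 32 mm thick joined by a 52 mm round head, 36 mm high with a small thumb stick, to a ring 100 mm across, lying flat, 195 mm long in all; origin under the handle's ring end, x from the handle towards the ring. Not part of the job
- tape_roll: roll of amber tape lying flat, 90 mm across, 64 mm hole, 25 mm high; origin at the centre of its underside. Not part of the job
- mug: blue mug, 80 mm across and 90 mm high, handle on its +y side; origin at the centre of its underside. Not part of the job
Mind the look-alikes: they are no part of the job. What is shaped like the power_box but pink is not meant.

How it is judged:
On the way, in this order (a step that is already met when the one before it is completed fails the run):
1. the lever has been pushed over to the on side (over 0.85 of 1.0 rad) (value of joint main_lever above 0.85 rad), for 0.2 s.
2. the green button is held down (over 5 of 10 mm) by the fingers (value of joint green above 0.005 m and contact force between the fingers and green above 1 N), for 0.2 s.
At the end, for the whole second after the job is handed in: the lever leans to its on side (over 0.85 rad), all four buttons are up (within 1 mm), the grasp point is over 90 mm from the green button's top, the power box stands still within 20 mm of where it was, and the controller, tape roll and mug are within 15 mm of where they were (value of joint main_lever above 0.85 rad and value of joint each of green, red, yellow, blue below 0.001 m and distance between the grasp point and green_top above 0.09 m and distance of power_box from where it was at the start of the episode below 0.02 m and linear speed of power_box below 0.01 m/s and distance of each of controller, tape_roll, mug from where it was at the start of the episode below 0.015 m); the robot touches nothing.
It fails at once if the green button was pressed (over 2 mm) before the lever was over (value of joint green above 0.002 m and value of joint main_lever below 0.8 rad).
It fails at once if another button was touched (over 0.5 N) or pressed (over 1.5 mm) (value of joint any of red, yellow, blue above 0.0015 m or contact force between any of the arm, the fingers and red above 0.5 N or contact force between any of the arm, the fingers and yellow above 0.5 N or contact force between any of the arm, the fingers and blue above 0.5 N).
It fails at once if the green button or the lever was pushed with over 40 N (contact force between anything else and green above 40 N or contact force between anything else and main_lever above 40 N).
It fails at once if the power box was shoved over 20 mm, or tipped (distance of power_box from where it was at the start of the episode above 0.02 m or angle between power_box's own z axis and vertical above 0.15 rad).
It fails at once if the controller, tape roll or mug was moved over 15 mm or tipped (distance of any of controller, tape_roll, mug from where it was at the start of the episode above 0.015 m or angle between any of controller, tape_roll, mug's own z axis and vertical above 0.2 rad).
It also fails if it takes over 54 s, if anything falls off the work surface, if the arm or the gripper's body presses on something with over 40 N, if the wrist force passes 120 N, or if a joint passes its speed limit or range.

### The arm

A 7-joint arm with a two-finger parallel gripper is mounted at the origin on the work surface. World frame = base frame: x ahead of the robot, y to its left, z up, the work surface at z = 0. Lengths are in m, angles in rad, forces in N, time in s.
With the tool pointing down it reaches from about 0.425 to 0.875 m from the base axis. Payload 8.4 kg.
Tool frame: the origin (TCP) lies midway between the tips of the shut fingers; the grasp point (between the pads) lies 19 mm behind it (robot.grip_point_offset is the distance from the TCP to the grasp point, in m); y points along the fingers, x is the direction in which the jaws open and shut, and the axes are right-handed (so a half turn about y gives the same grasp; the last joint's range is limited). The gripper opens to 87 mm and grips with 3 to 60 N. Pads are 19 mm wide; open, the fingers measure 117 mm over their backs; the gripper's body (75 mm by 190 mm) begins 51 mm behind the grasp point.
Start: joints at [-1.285, 0.333, 0.04, 1.465, -0.013, 1.343, -0.059], TCP at [0.244, 0.602, 0.223] pointing down, gripper open.
Joint ranges: [-2.58, 2.58], [-0.38, 2.09], [-1.3, 1.39], [0.25, 2.4], [-1.5, 4.64], [0.08, 2.09], [-2.65, 2.65]. Speed limits (rad/s): [2.22, 2.22, 2.79, 2.79, 3.14, 3.14, 3.14].

### API

Orientations are given as a rotation vector (axis times angle).
In Python, from plant import robot gives the robot as it stands.
- The arm moves only by the tool carry_out, never from a script. Its argument "increments" is text: rows parted by semicolons, each of 7 numbers parted by spaces: the shift along the tool's x, y, z in cm, then the turn, a rotation vector about the tool's x, y, z in degrees, then the closure in counts, from 0 (fully open) to 255 (shut). A call has 1 to 10 rows; each row is the pose to reach, as a shift and turn from the pose measured when the call began, along the tool's axes at that moment; what a row does not reach only later rows make up. A row lasts 1/12 s, in which the tool goes at most 41.7 mm and 7.16 degrees, less where a joint would pass 70% of its speed; a pose out of reach is approached as far as the arm can. A call with a gripper value outside its range is refused whole. The fingers move at their own pace and stop on an object; "grip_force" is the grip in N (left out, the last holds). Time passes only in rows, so rows that repeat a pose let the fingers close. It gives the time, the measured TCP pose, the force and the opening at its end, in the units of the state.
- robot.read_state(): the state, without advancing time (a new reading comes with each control period).
- robot.read_camera(name): name is "scene" or "top" or "wrist"; returns a dict with "color" (420x560x3 uint8, red, green, blue), "vertical_fov" (degrees; the focal length in pixels is half the picture's height over the tangent of half this angle, whatever the lens; pixels are square), "cx", "cy" (the principal point, pixels), "D" ([k1, k2, p1, p2, k3] as OpenCV has them; the pictures are not rectified), "R" (3x3) and "t" (3): a world point X has camera coordinates R X + t. Camera axes: x right, y down, z forward; pixel columns grow to the right and rows downward; lengths in m; the calibration is good to about 2 mm. A picture is of the moment at which its call begins. There is no depth.
- robot.hand_in(): hands the job in, once; it reports no verdict.
Trained networks look in the newest picture that a camera, given by its name, has taken for a name from the list of things; names that differ only in an ending like _2 or _b are one class to them, and where a whole thing is asked for, a point or a joint stands for the part that bears it (a point fixed in the world has none). Each returns a list of dicts, best first, with "score" (0 to 1); they miss things now and then, are a little off and sometimes report something else, mostly with a low value. They report only what shows in the picture. A call takes as long as a camera call. They do not tell look-alikes from the thing itself.
- robot.boxes_of(target, camera): "bbox" ([centre column, centre row, width, height] as shares, 0 to 1, of the picture: columns of its width, rows of its height, round what is visible of it).
The state is a dict: "clock": time; "joint_positions": joint angles; "qd": joint speeds; "joint_efforts": joint torques, N m; "ee_pos": TCP position; "tool_rot": TCP orientation; "ft_force": force on the tool from outside, world axes, zero at the start; "wrist_torque": the same for the moment, N m; "gripper_width": finger opening in m.
Only numpy, scipy, OpenCV 4.12 (cv2) and the standard library are available. Lean on these libraries where they do the work, as an engineer would, in place of code of your own. Each camera call takes 0.05 s, during which the arm holds its last target.

## Working session

There is one attempt and no reset: what is moved stays moved. The work goes in short steps, Python scripts to look and compute and a tool call to move; the robot and the scene stay as the last step left them, time stands still between calls to the robot, and variables do not carry over. Pictures are saved under pics/ and viewed, and the job is handed in when it is done.

Besides the shell and the picture viewer there is one more tool, called as name(argument=value, ...) on one line, values as JSON. carry_out: Moves the arm, as the interface text tells. Its arguments: {"type":"object","properties":{"increments":{"type":"string"},"grip_force":{"type":"number"}},"required":["increments"]}

```bash
mkdir -p pics; ls
python3 - <<'E'
from plant import robot
import cv2
print(robot.read_state())
for c in ["scene","top","wrist"]:
    d=robot.read_camera(c)
    cv2.imwrite(f"pics/{c}0.png",d["color"][:,:,::-1])
    print(c,d["vertical_fov"],d["cx"],d["cy"],d["D"],d["R"],d["t"])
    for n in ["power_box","main_lever_tip","green_top","console","red_top","yellow_top","blue_top"]:
        print(n,[( [round(x,4) for x in b["bbox"]],round(b["score"],2)) for b in robot.boxes_of(n,c)][:4])
E
```

```text
pics
{'clock': 0.0, 'joint_positions': array([-1.28517784,  0.33391075,  0.03990409,  1.46630352, -0.01335977,
        1.34328791, -0.05849952]), 'qd': array([-1.85327873e-03,  9.70974768e-04,  6.39936335e-05,  8.89266139e-04,
       -1.87709576e-03, -2.44904341e-03,  6.80310708e-04]), 'joint_efforts': array([-9.06231398e-04, -6.56369448e+01,  1.33457065e+00, -4.03793693e+01,
       -5.98833757e-02,  4.51834523e-02,  1.79672397e-04]), 'ee_pos': array([0.2438831 , 0.60199411, 0.22164403]), 'tool_rot': array([-1.3681156 , -0.92030054,  0.92239014]), 'ft_force': array([-0.09278318,  0.00282244, -0.13842802]), 'wrist_torque': array([-0.01060858, -0.00610863,  0.00795887]), 'gripper_width': 0.08693367252030532}
scene 43.73996145646145 278.927764923938 212.1406724497032 [0.06738582 0.         0.         0.         0.        ] [[-0.4723844   0.88139168  0.00130184]
 [ 0.71684096  0.38505152 -0.58126962]
 [-0.51282748 -0.27364949 -0.81370998]] [ 0.28938535 -0.34128147  1.77825248]
power_box [([0.4098, 0.4718, 0.1014, 0.1469], 0.72), ([0.5667, 0.5689, 0.0155, 0.0317], 0.46)]
main_lever_tip [(
[... 785 characters left out ...]
.5149, 0.0123, 0.0293], 0.61), ([0.6932, 0.6621, 0.025, 0.0214], 0.59)]
green_top [([0.4475, 0.5018, 0.0093, 0.0212], 0.42)]
console [([0.4315, 0.4985, 0.1484, 0.1174], 0.58)]
red_top [([0.4759, 0.5123, 0.0211, 0.0207], 0.41)]
yellow_top []
blue_top [([0.4128, 0.4883, 0.0141, 0.0181], 0.43)]
wrist 59.657041701114984 275.7472392032432 210.90154348691007 [-0.07376765  0.          0.          0.          0.        ] [[ 3.76063738e-01  9.26593549e-01 -6.78227160e-04]
 [ 8.85892162e-01 -3.59330080e-01  2.93388771e-01]
 [ 2.71608436e-01 -1.10933714e-01 -9.55992975e-01]] [-0.65066888 -0.03525873  0.39202226]
power_box []
main_lever_tip []
green_top []
console []
red_top []
yellow_top []
blue_top []
```

View pics/scene0.png

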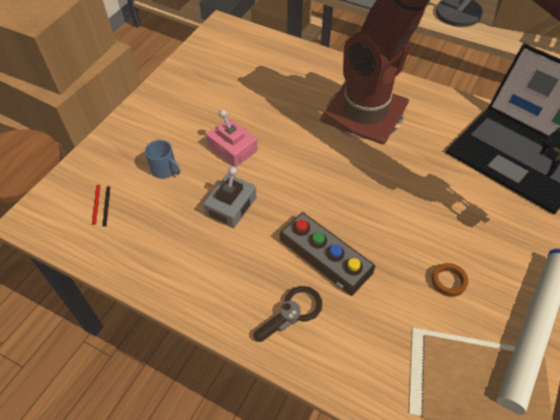

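View pics/top0.png

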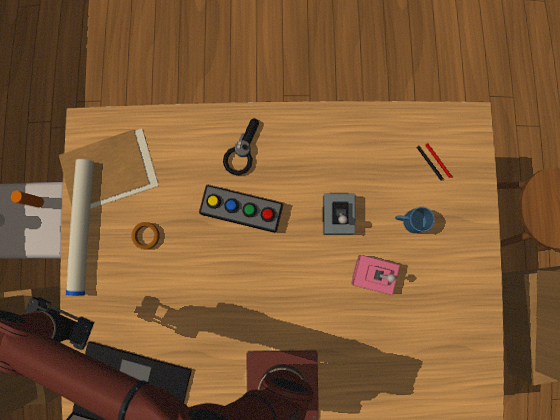

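Run:
```python
import cv2
a=cv2.imread("pics/top0.png");b=cv2.imread("pics/scene0.png")
cv2.imwrite("pics/topz.png",cv2.resize(a[160:310,180:430],(800,480),interpolation=cv2.INTER_CUBIC))
cv2.imwrite("pics/scenez.png",cv2.resize(b[90:310,150:410],None,fx=2.7,fy=2.7,interpolation=cv2.INTER_CUBIC))
```

```text
(no output)
```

View pics/topz.png

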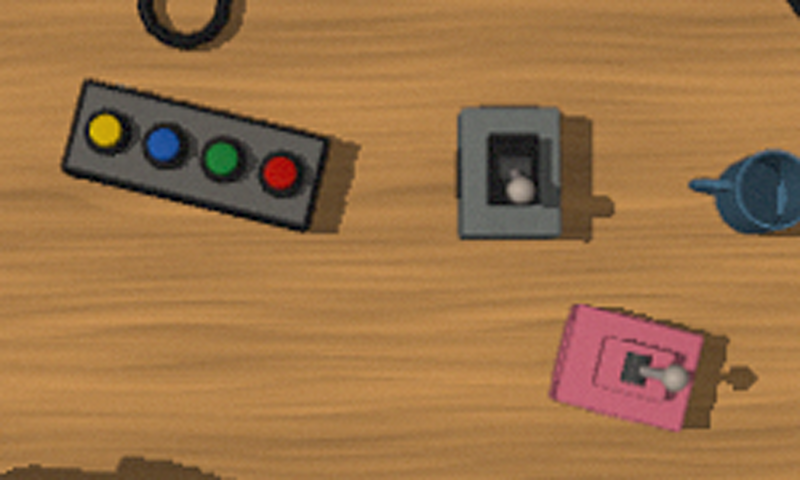

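View pics/scenez.png

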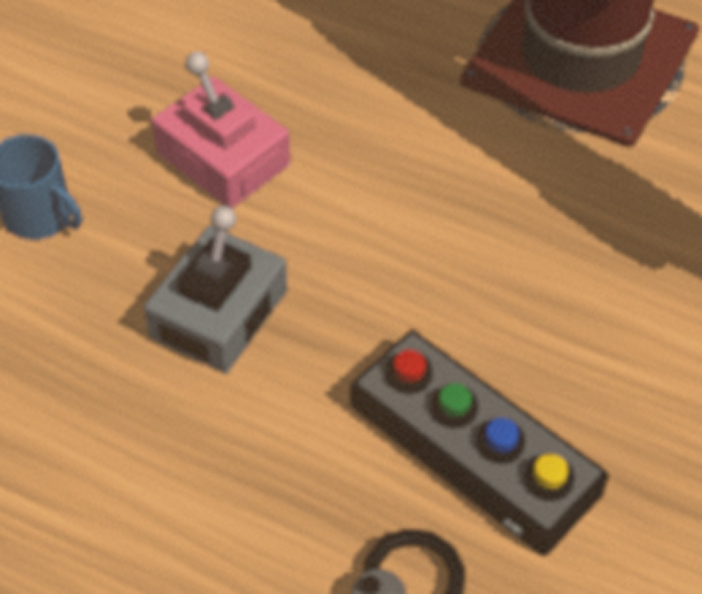

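```bash
cat > h.py <<'E'
import numpy as np,cv2
from plant import robot
from scipy.spatial.transform import Rotation as Rn
def cam(c): 
    d=robot.read_camera(c); h=d["color"].shape[0]
    f=h/2/np.tan(np.radians(d["vertical_fov"])/2)
    d["K"]=np.array([[f,0,d["cx"]],[0,f,d["cy"]],[0,0,1.]]);d["R"]=np.array(d["R"]);d["t"]=np.array(d["t"]);d["D"]=np.array(d["D"]);return d
def ray(d,uv):
    n=cv2.undistortPoints(np.array([[uv]],float),d["K"],d["D"])[0,0]
    v=d["R"].T@np.array([n[0],n[1],1]);return -d["R"].T@d["t"],v/np.linalg.norm(v)
def atz(d,uv,z):
    o,v=ray(d,uv);return o+v*(z-o[2])/v[2]
def tri(a,ua,b,ub):
    o1,v1=ray(a,ua);o2,v2=ray(b,ub)
    s=np.linalg.lstsq(np.c_[v1,-v2],o2-o1,rcond=None)[0]
    p,q=o1+s[0]*v1,o2+s[1]*v2;return (p+q)/2,np.linalg.norm(p-q)
def proj(d,X): return cv2.projectPoints(np.array(X,float).reshape(-1,3),cv2.Rodrigues(d["R"])[0],d["t"],d["K"],d["D"])[0][:,0]
def blob(d,h0,h1,roi,smin=120,vmin=50):
    hsv=cv2.cvtColor(d["color"],cv2.COLOR_RGB2HSV); m=cv2.inRange(hsv,(h0,smin,vmin),(h1,255,255))
    k=np.zeros_like(m);x0,x1,y0,y1=roi;k[y0:y1,x0:x1]=m[y0:y1,x0:x1]
    n,l,s,c=cv2.connectedComponentsWithStats(k);i=1+np.argmax(s[1:,4]);return c[i],s[i]
E
python3 - <<'E'
from h import *
t=cam("top");s=cam("scene")
for nm,h in dict(green=(45,85),red=(0,6),yellow=(22,32),blue=(100,125)).items():
    try:
        a,sa=blob(t,*h,(190,290,180,235));b,sb=blob(s,*h,(270,380,205,300))
        print(nm,a,sa[4],b,sb[4],"top@z",atz(t,a,.067).round(4),"scene@z",atz(s,b,.065).round(4),tri(t,a,s,b))
    except Exception as e: print(nm,e)
print("ball",tri(t,(342.5,219.1),s,(233,170.7)))
# box corners top face from top view
for uv in [(459,107),(561,107),(561,238),(459,239)]:
    print(atz(t,(uv[0]/3.2+180,uv[1]/3.2+160),.06).round(4))
E
```

```text
green [248.62790698 209.20930233] 86 [318.1627907 237.3255814] 86 top@z [0.5676 0.0982 0.067 ] scene@z [0.571  0.0972 0.065 ] (array([0.56859066, 0.0975009 , 0.06183489]), np.float64(0.002300296971523291))
red [267.20689655 213.56321839] 87 [301.5483871  225.05645161] 124 top@z [0.553  0.0393 0.067 ] scene@z [0.5565 0.0399 0.065 ] (array([0.5537198 , 0.03915461, 0.06071326]), np.float64(0.0008181764560669394))
yellow [212.5        200.37777778] 90 [353.73239437 263.94366197] 142 top@z [0.5975 0.2135 0.067 ] scene@z [0.6012 0.2138 0.065 ] (array([0.59846816, 0.21380154, 0.06069278]), np.float64(0.001287925517230705))
blue [230.51685393 204.78651685] 89 [335.7745098  250.08823529] 102 top@z [0.5825 0.1558 0.067 ] scene@z [0.5851 0.1554 0.065 ] (array([0.58329788, 0.15564515, 0.06252248]), np.float64(0.0014421153163010363))
ball (array([ 0.5266277 , -0.19078317,  0.13358747]), np.float64(9.830514409173992e-05))
[ 0.616  -0.1411  0.06  ]
[ 0.6148 -0.2437  0.06  ]
[ 0.4834 -0.24    0.06  ]
[ 0.4839 -0.1382  0.06  ]
```

Run:
```python
from h import *
s=robot.read_state();print(Rn.from_rotvec(s["tool_rot"]).as_matrix().round(3), s["clock"])
t=cam("top")
print(atz(t,(391.6,278.1),.135))
```

```text
[[ 0.375 -0.    -0.927]
 [ 0.927 -0.     0.375]
 [-0.    -1.     0.   ]] 1.3
[ 0.34567417 -0.33577657  0.135     ]
```

carry_out(increments="0 0 0 0 0 0 255;0 0 0 0 0 0 255", grip_force=20)

```text
clock: 1.52
ee_pos: [0.244, 0.6024, 0.2225]
tool_rot: [-1.367, -0.921, 0.921]
ft_force: [-0.2, -0.2, 1.0]
gripper_width: 0.0799
```

carry_out(increments="-8 0 -20 0 -7 0 255;-8 0 -20 0 -14 0 255;-8 0 -20 0 -22 0 255;-8 0 -20 0 -22 0 255;-8 0 -20 0 -22 0 255;-24 0 -35 0 -22 0 255;-24 0 -35 0 -22 0 255;-24 0 -35 0 -22 0 255;-24 0 -35 0 -22 0 255;-24 0 -35 0 -22 0 255")

```text
clock: 2.35
ee_pos: [0.4716, 0.2642, 0.2228]
tool_rot: [-1.21, -1.209, 1.208]
ft_force: [1.6, 0.4, 0.5]
gripper_width: 0.0149
```

carry_out(increments="-45.5 0 0 0 0 0 255;-45.5 0 0 0 0 0 255;-45.5 0 0 0 0 0 255;-45.5 0 0 0 0 0 255;-45.5 0 0 0 0 0 255;-45.5 0 0 0 0 0 255;-45.5 0 0 0 0 0 255;-45.5 0 0 0 0 0 255;-45.5 0 0 0 0 0 255;-45.5 0 0 0 0 0 255")

```text
clock: 3.18
ee_pos: [0.4708, -0.1525, 0.223]
tool_rot: [-1.21, -1.21, 1.207]
ft_force: [1.2, -0.1, -0.0]
gripper_width: 0.0002
```

carry_out(increments="0 0 0 0 0 0 255;0 0 0 0 0 0 255")

```text
clock: 3.35
ee_pos: [0.4703, -0.1554, 0.2234]
tool_rot: [-1.213, -1.207, 1.203]
ft_force: [-0.2, 0.3, -0.0]
gripper_width: 0.0005
```

Run:
```python
from h import *
st=robot.read_state();print(st["clock"],st["ee_pos"],st["joint_positions"].round(2),st["gripper_width"])
for c in ["wrist","top"]:
    d=cam(c);cv2.imwrite(f"pics/{c}1.png",d["color"][:,:,::-1])
    print(proj(d,[.5495,-.191,.06]),proj(d,[.5266,-.191,.1336]))
```

```text
3.35 [ 0.47027291 -0.15541766  0.22336979] [-0.39 -0.01  0.63  1.86  0.    1.29  1.8 ] 0.00046778232299207745
[[239.25686371 269.1184157 ]] [[229.08720307 284.77570665]]
[[339.50286851 213.90118993]] [[342.55735567 219.11507519]]
```

View pics/wrist1.png

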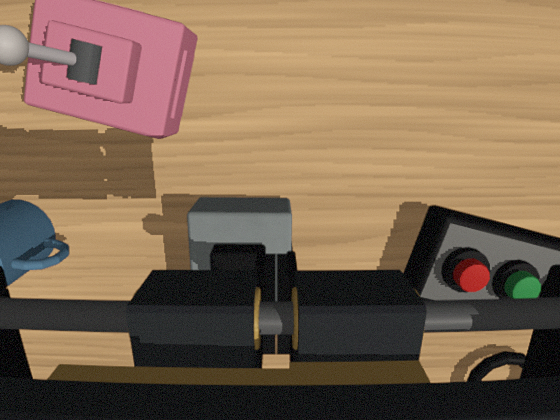

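carry_out(increments="-3.5 0 1 0 0 0 255;-3.5 5 1 0 0 0 255;-3.5 9.5 1 0 0 0 255;-3.5 9.5 1 0 0 0 255;-3.5 9.5 1 0 0 0 255;-3.5 9.5 1 0 0 0 255")

```text
clock: 3.95
ee_pos: [0.4615, -0.1857, 0.1287]
tool_rot: [-1.208, -1.211, 1.209]
ft_force: [0.6, -0.5, 0.7]
gripper_width: 0.0004
```

Run:
```python
from h import *
d=cam("scene");cv2.imwrite("pics/scene2.png",cv2.resize(d["color"][90:310,130:390,::-1],None,fx=2.7,fy=2.7,interpolation=cv2.INTER_CUBIC))
```

```text
(no output)
```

View pics/scene2.png

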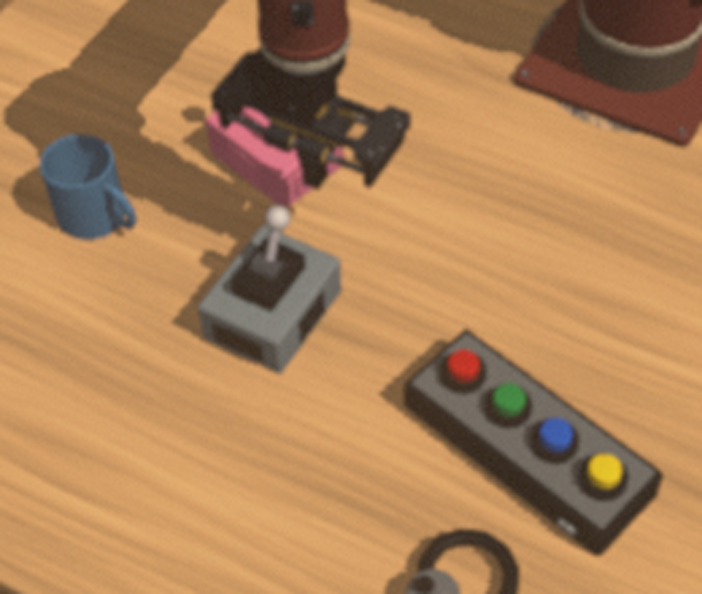

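carry_out(increments="-0.5 0.6 -2 0 0 0 255;-0.5 0.6 -3.5 0 0 0 255;-0.5 0.6 -4.3 0 0 0 255;-0.5 0.6 -5.1 0 0 0 255;-0.5 0.6 -5.9 0 0 0 255;-0.5 0.6 -6.6 0 0 0 255;-0.5 0.6 -7.2 0 0 0 255;-0.5 0.6 -7.7 0 0 0 255;-0.5 0.6 -8.0 0 0 0 255")

```text
clock: 4.75
ee_pos: [0.5429, -0.1911, 0.124]
tool_rot: [-1.21, -1.213, 1.208]
ft_force: [-0.9, -0.5, 0.7]
gripper_width: 0.0003
```

Run:
```python
from h import *
d=cam("scene");cv2.imwrite("pics/scene3.png",cv2.resize(d["color"][90:310,130:390,::-1],None,fx=2.7,fy=2.7,interpolation=cv2.INTER_CUBIC))
st=robot.read_state();print(st["clock"],st["ee_pos"],st["ft_force"])
```

```text
4.8 [ 0.54313507 -0.19100064  0.1239161 ] [ 0.20056823 -0.37691943  0.38946126]
```

View pics/scene3.png

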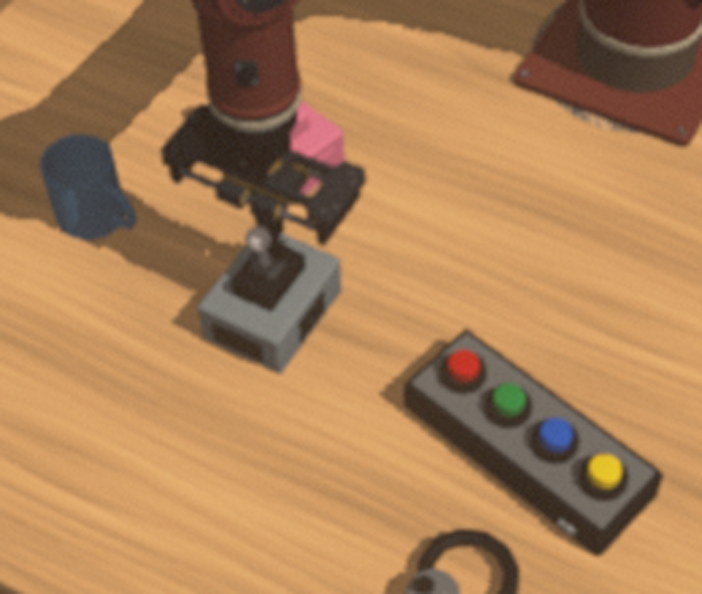

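carry_out(increments="0 0 -0.3 0 0 0 255;0 0 -0.6 0 0 0 255;0 0 -0.8 0 0 0 255;0 0 -1.0 0 0 0 255;0 0 -1.0 0 0 0 255")

```text
clock: 5.22
ee_pos: [0.5533, -0.191, 0.1238]
tool_rot: [-1.21, -1.213, 1.208]
ft_force: [-0.9, -0.9, -0.3]
gripper_width: 0.0003
```

Run:
```python
from h import *
d=cam("scene");cv2.imwrite("pics/scene4.png",cv2.resize(d["color"][150:220,190:270,::-1],None,fx=8,fy=8,interpolation=cv2.INTER_CUBIC))
st=robot.read_state();print(st["clock"],st["ee_pos"],st["ft_force"])
for q in [.1,.6,.7,.8,.9,1.]:
    X=[.5495+.06*np.sin(q-.5),-.191,.082+.06*np.cos(q-.5)];p=proj(d,X)[0];print(q,p,(p-[190,150])*8)
```

```text
5.2667 [ 0.55324284 -0.19097244  0.12385633] [-0.60498934 -0.77147185  0.46145713]
0.1 [232.91312862 169.68998017] [343.30502893 157.51984132]
0.6 [227.23693877 175.89565008] [297.89551017 207.16520062]
0.7 [226.12556399 177.58699381] [289.00451195 220.6959505 ]
0.8 [225.0513885  179.39031824] [280.41110798 235.12254593]
0.9 [224.02653014 181.28590392] [272.21224108 250.28723136]
1.0 [223.06257254 183.25277432] [264.50058036 266.02219459]
```

View pics/scene4.png

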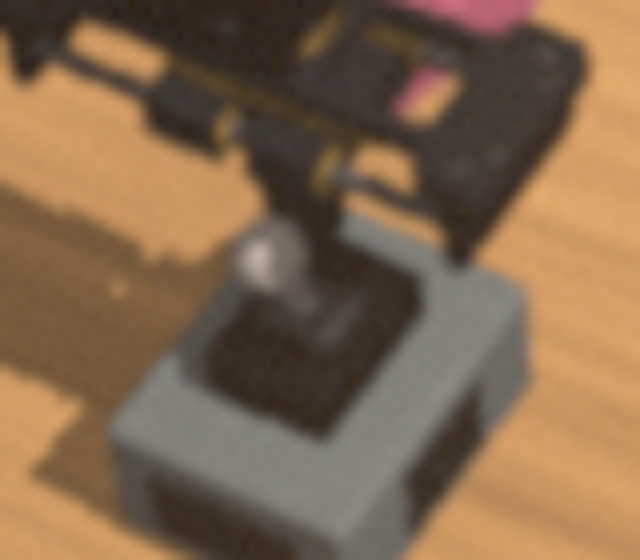

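carry_out(increments="0 0 -0.15 0 0 0 255;0 0 -0.3 0 0 0 255;0 0 -0.4 0 0 0 255;0 0 -0.4 0 0 0 255;0 0 -0.4 0 0 0 255")

```text
clock: 5.68
ee_pos: [0.5573, -0.1909, 0.1239]
tool_rot: [-1.211, -1.213, 1.208]
ft_force: [-0.7, -1.1, -1.0]
gripper_width: 0.0007
```

carry_out(increments="0 0 -0.1 0 0 0 255;0 0 -0.2 0 0 0 255;0 0 -0.2 0 0 0 255;0 0 -0.2 0 0 0 255")

```text
clock: 6.02
ee_pos: [0.5594, -0.1909, 0.1239]
tool_rot: [-1.211, -1.213, 1.208]
ft_force: [-1.0, -1.1, -0.9]
gripper_width: 0.0006
```

Run:
```python
from h import *
d=cam("scene");cv2.imwrite("pics/scene5.png",cv2.resize(d["color"][150:220,190:270,::-1],None,fx=8,fy=8,interpolation=cv2.INTER_CUBIC))
st=robot.read_state();print(st["clock"],st["ee_pos"],st["ft_force"])
```

```text
6.0667 [ 0.55936431 -0.19089873  0.12388023] [-0.63684085 -0.41297879 -1.46767129]
```

View pics/scene5.png

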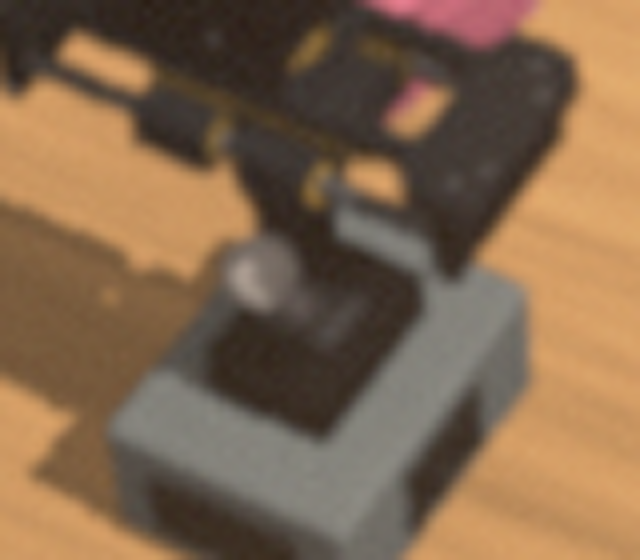

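carry_out(increments="0 0 3 0 0 0 255;0 -2 5 0 0 0 255;0 -6 5 0 0 0 255;0 -8 5 0 0 0 255;4 -8 3 0 0 0 255;8 -8 2 0 0 0 255;12 -8 1 0 0 0 255;16 -8 0 0 0 0 255;20 -8 -0.9 0 0 0 255;24 -8 -0.9 0 0 0 255")

```text
clock: 6.9
ee_pos: [0.569, 0.0515, 0.2045]
tool_rot: [-1.212, -1.215, 1.207]
ft_force: [0.8, 0.3, 0.7]
gripper_width: 0.0006
```

Run:
```python
from h import *
st=robot.read_state();print(st["clock"],st["ee_pos"],st["ft_force"])
for c in ["top","wrist"]:
    d=cam(c);cv2.imwrite(f"pics/{c}6.png",d["color"][:,:,::-1])
    print(c,proj(d,[.568,.098,.067]))
    if c=="wrist": a,s=blob(d,45,85,(0,560,0,420));print(a,s,atz(d,a,.065))
```

```text
6.9 [0.5690179  0.05145037 0.20453045] [0.79665705 0.25131176 0.73058252]
top [[248.69345668 209.08636319]]
wrist [[316.79120176 197.91124111]]
[316.04700855 201.7034188 ] [ 298  182   38   40 1170] [0.57190377 0.0977548  0.065     ]
```

View pics/wrist6.png

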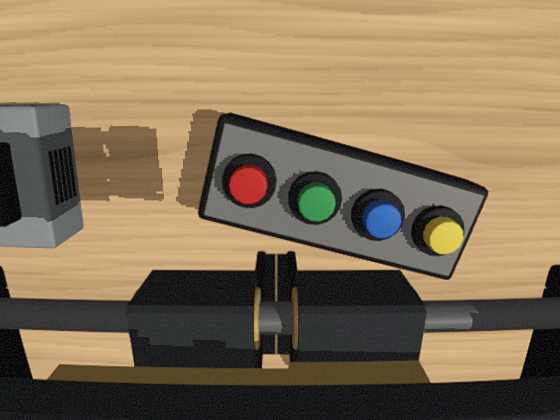

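View pics/top6.png

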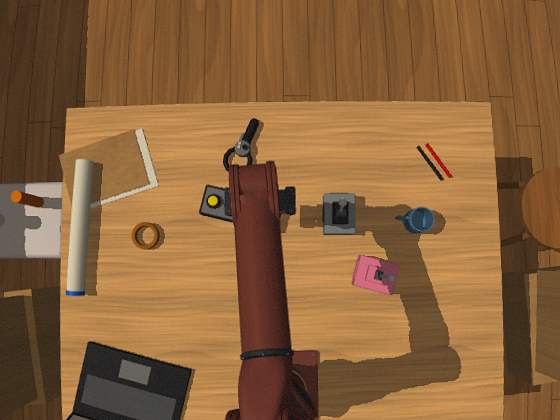

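carry_out(increments="4.6 0 -0.1 0 0 0 255;4.6 0 -0.1 0 0 0 255;4.6 4 -0.1 0 0 0 255;4.6 8 -0.1 0 0 0 255;4.6 11 -0.1 0 0 0 255;4.6 12 -0.1 0 0 0 255;4.6 12 -0.1 0 0 0 255;4.6 12 -0.1 0 0 0 255")

```text
clock: 7.67
ee_pos: [0.5694, 0.1045, 0.0851]
tool_rot: [-1.204, -1.223, 1.213]
ft_force: [1.0, 0.2, 1.3]
gripper_width: 0.0005
```

Run:
```python
from h import *
st=robot.read_state();print(st["clock"],st["ee_pos"],st["ft_force"])
for c in ["scene","wrist"]:
    d=cam(c);k=d["color"][:,:,::-1]
    if c=="scene": k=cv2.resize(k[190:310,250:410],None,fx=4,fy=4,interpolation=cv2.INTER_CUBIC)
    cv2.imwrite(f"pics/{c}7.png",k)
```

```text
7.6667 [0.56935486 0.10448416 0.0850882 ] [0.96322649 0.20501227 1.25574249]
```

View pics/scene7.png

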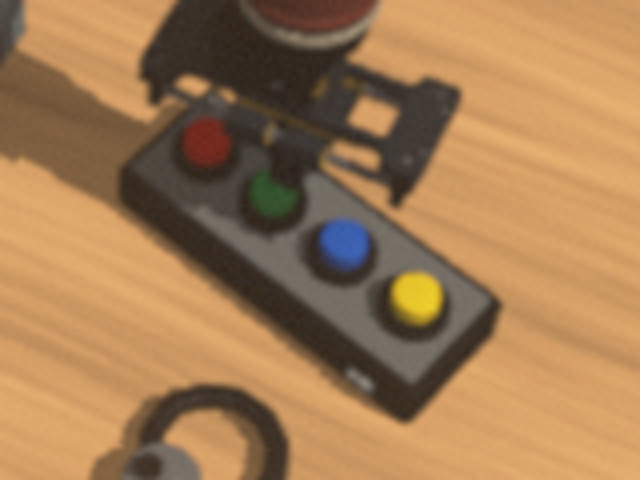

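View pics/wrist7.png

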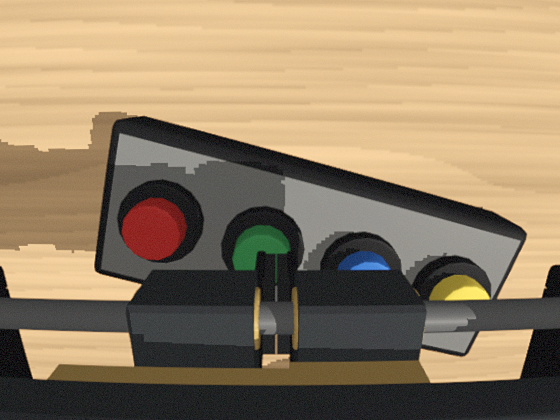

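carry_out(increments="-0.65 0 0 0 0 0 255;-0.65 0.8 0 0 0 0 255;-0.65 1.6 0 0 0 0 255;-0.65 1.6 0 0 0 0 255;-0.65 1.6 0 0 0 0 255")

```text
clock: 8.18
ee_pos: [0.5705, 0.0981, 0.0701]
tool_rot: [-1.205, -1.225, 1.212]
ft_force: [0.5, -1.3, 2.8]
gripper_width: 0.0004
```

carry_out(increments="0 0.1 0 0 0 0 255;0 0.2 0 0 0 0 255;0 0.3 0 0 0 0 255;0 0.3 0 0 0 0 255")

```text
clock: 8.52
ee_pos: [0.5705, 0.0981, 0.0671]
tool_rot: [-1.205, -1.225, 1.212]
ft_force: [-0.4, -0.9, 3.7]
gripper_width: 0.0001
```

carry_out(increments="0 0.1 0 0 0 0 255;0 0.2 0 0 0 0 255;0 0.2 0 0 0 0 255;0 0.2 0 0 0 0 255")

```text
clock: 8.85
ee_pos: [0.5705, 0.0981, 0.0653]
tool_rot: [-1.205, -1.225, 1.212]
ft_force: [-1.1, -0.7, 5.3]
gripper_width: 0.001
```

Run:
```python
from h import *
for i in range(4):
    st=robot.read_state();print(st["clock"],st["ee_pos"],st["ft_force"]);d=cam("scene")
cv2.imwrite("pics/scene8.png",cv2.resize(d["color"][190:310,250:410,::-1],None,fx=4,fy=4,interpolation=cv2.INTER_CUBIC))
```

```text
8.85 [0.57053769 0.09809799 0.06526462] [-1.09074242 -0.65131834  5.27812965]
8.9 [0.57051837 0.09809741 0.06527566] [-1.55755084 -0.43697308  5.5963898 ]
8.95 [0.57054169 0.0981343  0.06532746] [-1.52703288 -0.81219596  5.0296171 ]
9.0 [0.57056275 0.09812148 0.06534206] [-0.91079743 -1.2782996   5.84445703]
```

View pics/scene8.png

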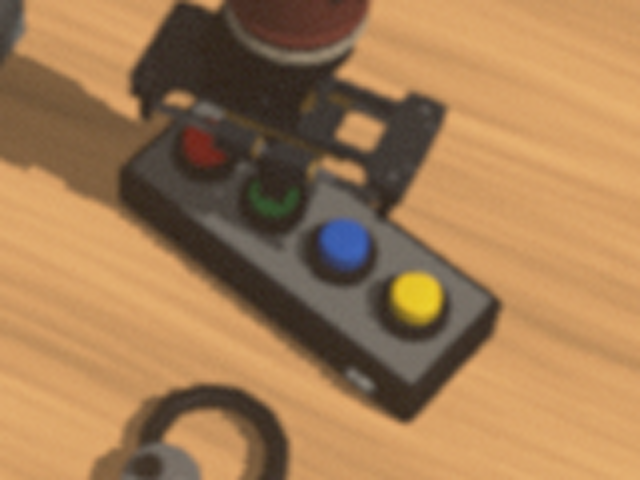

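carry_out(increments="0 0.1 0 0 0 0 255;0 0.2 0 0 0 0 255;0 0.2 0 0 0 0 255;0 0.2 0 0 0 0 255;0 0.2 0 0 0 0 255;0 0.2 0 0 0 0 255")

```text
clock: 9.55
ee_pos: [0.5705, 0.0981, 0.0636]
tool_rot: [-1.205, -1.225, 1.211]
ft_force: [-2.1, -1.2, 5.3]
gripper_width: 0.0002
```

Run:
```python
from h import *
for i in range(6):
    st=robot.read_state();print(st["clock"],st["ee_pos"][2],st["ft_force"]);d=cam("scene")
cv2.imwrite("pics/scene9.png",cv2.resize(d["color"][190:310,250:410,::-1],None,fx=4,fy=4,interpolation=cv2.INTER_CUBIC))
```

```text
9.55 0.06361703559385054 [-2.10703851 -1.17677135  5.34190602]
9.6 0.06362892977012433 [-2.05730155 -1.12736186  5.81170828]
9.65 0.06361757302861507 [-1.25384744 -0.18434866  6.67370338]
9.7 0.06361578870030533 [-1.69501952 -0.81569251  6.34420619]
9.75 0.063615421066221 [-1.7113949  -1.45506896  7.62839323]
9.8 0.0636212380916253 [-0.92986149 -0.96995317  6.79565381]
```

View pics/scene9.png

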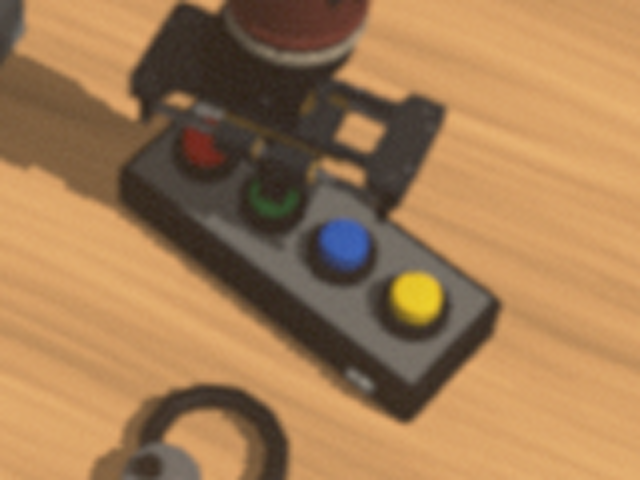

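Run:
```python
from h import *
F=[]
for i in range(8):
    d=cam("scene");F.append(robot.read_state()["ft_force"][2])
    if i==0: cv2.imwrite("pics/raw9.png",d["color"][:,:,::-1])
print(np.mean(F),np.std(F))
a=cv2.imread("pics/scene0.png");b=cv2.imread("pics/raw9.png")
out=[cv2.resize(k[215:260,295:340],(390,390),interpolation=cv2.INTER_CUBIC) for k in (a,b)]
cv2.imwrite("pics/cmp.png",np.hstack(out))
g=lambda k:k[225:255,314:322].astype(int).mean(1)
for y,(p,q) in enumerate(zip(g(a),g(b))): print(225+y,p.round(),q.round())
```

```text
6.672044099982986 0.5387371885988118
225 [ 84.  98. 112.] [44. 60. 74.]
226 [ 90.  99. 109.] [52. 65. 76.]
227 [ 95. 104. 112.] [57. 65. 75.]
228 [ 96. 105. 113.] [54. 62. 70.]
229 [ 97. 106. 114.] [48. 56. 63.]
230 [ 95. 106. 113.] [41. 48. 58.]
231 [ 90. 109. 105.] [38. 46. 54.]
232 [ 77. 115.  87.] [35. 43. 52.]
233 [ 66. 124.  72.] [36. 42. 52.]
234 [ 64. 128.  66.] [34. 43. 52.]
235 [ 64. 130.  66.] [33. 44. 52.]
236 [ 65. 131.  67.] [33. 44. 50.]
237 [ 66. 131.  67.] [32. 43. 50.]
238 [ 66. 132.  68.] [33. 45. 50.]
239 [ 64. 128.  66.] [37. 53. 52.]
240 [ 62. 120.  66.] [38. 65. 52.]
241 [ 56. 106.  64.] [42. 75. 53.]
242 [49. 89. 60.] [44. 77. 53.]
243 [45. 76. 60.] [38. 65. 52.]
244 [41. 59. 59.] [33. 49. 51.]
245 [37. 47. 58.] [32. 41. 51.]
246 [36. 46. 58.] [32. 40. 51.]
247 [48. 56. 66.] [35. 44. 53.]
248 [72. 81. 88.] [51. 58. 66.]
249 [ 92. 101. 109.] [66. 73. 80.]
250 [ 95. 105. 112.] [76. 83. 90.]
251 [ 97. 105. 113.] [83. 92. 98.]
252 [ 96. 104. 112.] [ 93. 102. 109.]
253 [ 96. 105. 112.] [100. 109. 116.]
254 [ 96. 105. 112.] [101. 110. 117.]
```

View pics/cmp.png

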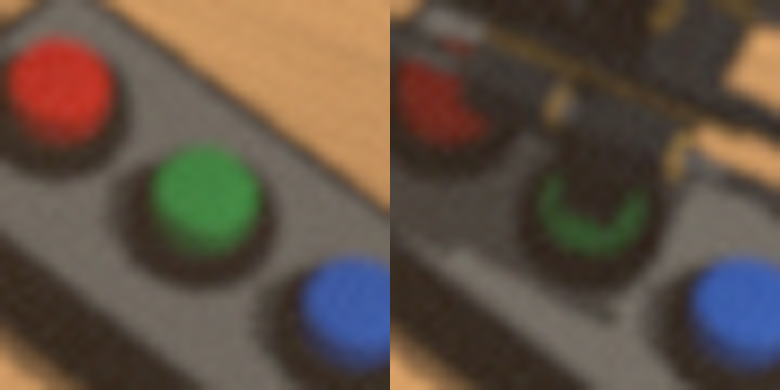

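carry_out(increments="0 0.05 0 0 0 0 255;0 0.1 0 0 0 0 255;0 0.1 0 0 0 0 255;0 0.1 0 0 0 0 255")

```text
clock: 10.58
ee_pos: [0.5706, 0.0981, 0.0629]
tool_rot: [-1.205, -1.225, 1.211]
ft_force: [-2.3, -1.5, 7.7]
gripper_width: 0.0003
```

Run:
```python
from h import *
F=[];Z=[]
for i in range(10):
    d=cam("scene");s=robot.read_state();F.append(s["ft_force"][2]);Z.append(s["ee_pos"][2])
print(np.mean(F),np.std(F),np.mean(Z),s["clock"])
b=d["color"]
for y,q in enumerate(b[238:248,314:322].astype(int).mean(1)): print(238+y,q.round())
```

```text
7.037327098677887 0.5863887408485645 0.06295067682618624 11.0833
238 [51. 45. 33.]
239 [51. 50. 34.]
240 [52. 64. 40.]
241 [54. 74. 42.]
242 [54. 77. 44.]
243 [53. 67. 40.]
244 [52. 50. 35.]
245 [51. 40. 31.]
246 [52. 41. 32.]
247 [56. 45. 37.]
```

carry_out(increments="0 0.05 0 0 0 0 255;0 0.1 0 0 0 0 255;0 0.1 0 0 0 0 255;0 0.1 0 0 0 0 255;0 0.1 0 0 0 0 255;0 0.1 0 0 0 0 255")

```text
clock: 11.58
ee_pos: [0.5705, 0.0981, 0.0623]
tool_rot: [-1.205, -1.225, 1.211]
ft_force: [-2.7, -1.2, 8.2]
gripper_width: 0.0005
```

Run:
```python
from h import *
F=[];Z=[]
for i in range(10):
    d=cam("scene");s=robot.read_state();F.append(s["ft_force"][2]);Z.append(s["ee_pos"][2])
print(np.mean(F),np.std(F),np.mean(Z),s["clock"])
```

```text
7.408082760378917 0.3664848206444005 0.0623189769794267 12.0833
```

carry_out(increments="0 -0.5 0 0 0 0 255;0 -1 0 0 0 0 255;0 -2 0 0 0 0 255;0 -2 0 0 0 0 255;0 -2 0 0 0 0 255")

```text
clock: 12.5
ee_pos: [0.5707, 0.0983, 0.0828]
tool_rot: [-1.205, -1.226, 1.211]
ft_force: [-0.2, 0.0, 0.1]
gripper_width: 0.0004
```

Run:
```python
from h import *
F=[];Z=[]
for i in range(12):
    d=cam("scene");s=robot.read_state();F.append(s["ft_force"]);Z.append(s["ee_pos"][2])
print(np.mean(F,0),np.std(F,0),np.mean(Z),s["clock"])
```

```text
[0.14484951 0.11448641 0.05488066] [0.3620555  0.50173345 0.53012201] 0.082063443423898 13.1
```

carry_out(increments="0 -4 0 0 0 0 255;0 -8 0 0 0 0 255;0 -12 0 0 0 0 255;0 -14 0 0 0 0 255;0 -14 4 0 0 0 255;0 -14 8 0 0 0 255;0 -14 10 0 0 0 255;0 -14 10 0 0 0 255;0 -14 10 0 0 0 255")

```text
clock: 13.85
ee_pos: [0.4691, 0.0964, 0.2221]
tool_rot: [-1.204, -1.227, 1.21]
ft_force: [-0.0, -0.1, -0.2]
gripper_width: 0.0008
```

Run:
```python
from h import *
d=cam("scene");s=robot.read_state();print(s["clock"],s["ee_pos"],s["ft_force"])
cv2.imwrite("pics/sceneA.png",d["color"][:,:,::-1])
t=cam("top");cv2.imwrite("pics/topA.png",t["color"][:,:,::-1])
b=d["color"]
for nm,h in dict(green=(45,85),red=(0,6),yellow=(22,32),blue=(100,125)).items():
    print(nm,blob(d,*h,(270,380,205,300)))
```

```text
13.9 [0.4698964  0.09633126 0.22208771] [ 0.21589213 -0.93561419  0.03845869]
green (array([318.24137931, 237.29885057]), array([313, 233,  12,  10,  87], dtype=int32))
red (array([301.50793651, 225.02380952]), array([295, 219,  14,  13, 126], dtype=int32))
yellow (array([353.76223776, 263.96503497]), array([347, 258,  14,  13, 143], dtype=int32))
blue (array([335.79207921, 250.03960396]), array([330, 245,  12,  11, 101], dtype=int32))
```

View pics/sceneA.png

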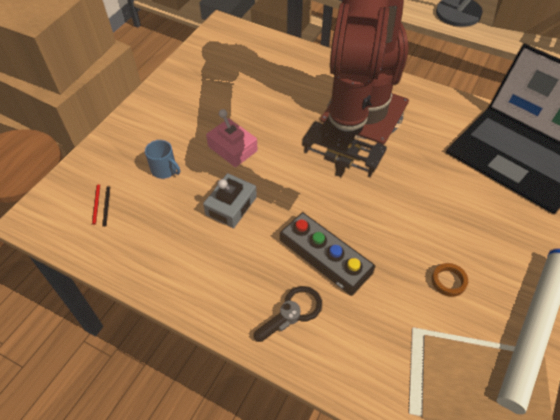

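View pics/topA.png

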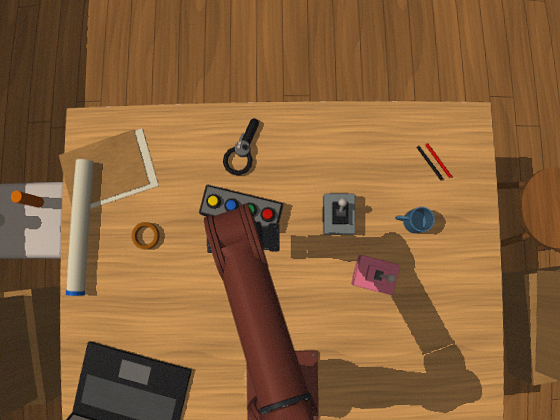

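The lever is over: its ball shows at scene pixel (223,184), and at 1.0 rad it should be at (223,183). All the buttons are back where they were, the box and the other things have not moved, and the gripper is clear.

Run:
```python
from plant import robot
print(robot.hand_in())
```

```text
the job is handed in; nothing more can be done
None
```

I pushed the lever on the grey power box over to its on side, then pressed and released the green button, drew back and handed the job in. `hand_in()` gives no verdict, so the results below come from my own checks.

- **Lever:** in the last scene picture the ball is at about pixel (223,184), where I expect it at about 1.0 rad. The force reading hardly rose during the push, and the box shows no movement in the pictures.
- **Green button:** I pressed in small steps up to about 7.4 N, which is roughly 8.8 mm of the 10 mm travel, with no sign of the stop. It was down far longer than the half second asked: over the 5 mm switch point for more than 2 s.
- **Release:** the force went back to about 0 N when I lifted off. In the scene picture all four button tops are within 0.1 pixel of where they started.
- **Other things:** the mug, tape roll and controller look unmoved in the pictures. The gripper is clear, with the grasp point about 20 cm from the green button.

One check disagreed. Going by the tool height alone, the button looked only about half as deep as the force suggested. I lifted off and found the force sensor's zero was good (0.05 N), and the picture also fitted the deeper press, so I trusted the force.

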